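# Cap the inclinometer and hold it level above its pad

## Robot

A 6-joint arm with a two-finger parallel gripper is mounted at the origin on the work surface. World frame = base frame: x ahead of the robot, y to its left, z up, the work surface at z = 0. Lengths are in mm, angles in rad, forces in N, time in s.
With the tool pointing down it reaches from about 400 to 925 mm from the base axis. Payload 12.5 kg.
Tool frame: the origin (TCP) lies at the very end of the fingers, on their centre line; the grasp point (between the pads) lies 19 mm behind it; z points along the fingers, y is the direction in which the jaws open and shut (so a half turn about z gives the same grasp; the last joint's range is limited). The gripper opens to 95 mm and grips with 3 to 60 N. Pads are 20 mm wide; open, the fingers measure 119 mm over their backs; the gripper's body (75 mm by 180 mm) begins 59 mm behind the grasp point.
Start: joints at [-1.211, 0.491, 1.559, -0, 1.092, -0.106], TCP at [280.736, -558.421, 214.661] pointing down, gripper open.
Joint ranges: [-3.1, 3.1], [-0.84, 2.19], [0.05, 2.79], [-1.13, 4.28], [0.06, 2.93], [-2.69, 2.69]. Speed limits (rad/s): [2.22, 2.22, 2.79, 3.14, 3.14, 3.14].

## Interface

Orientations are given as [roll, pitch, yaw] about the fixed x, y, z axes, in that order (R = Rz(yaw) Ry(pitch) Rx(roll)).
In Python, from cell import env, read_camera, get_calibration gives the robot as it stands.
- The arm moves only by the tool arm_command, never from a script. Its argument "targets" is a list of rows, each a list of 3 entries, a list of its own where there are three numbers: the turn, a rotation vector about the tool's x, y, z in rad, then the shift along the tool's x, y, z in m, then the closure in counts, from 0 (fully open) to 255 (shut). In form: [[[rx, ry, rz], [tx, ty, tz], fingers], ...]. A call has 1 to 8 rows; each row is the pose to reach, as a shift and turn from the pose commanded when the call began, along the tool's axes at that moment; what a row does not reach only later rows make up. A row lasts 1/10 s, in which the tool goes at most 50 mm and 8.59 degrees, less where a joint would pass 70% of its speed; a pose out of reach is approached as far as the arm can. A call with a gripper value outside its range is refused whole. The fingers move at their own pace and stop on an object; the grip force is fixed at half the most. Time passes only in rows, so rows that repeat a pose let the fingers close. It gives the time, the measured TCP pose, the force and the opening at its end, in the units of the state.
- env.state(): the state, without advancing time (a new reading comes with each control period).
- read_camera(name): name is "side" or "top" or "wrist"; returns (picture, depth): 400x640x3 uint8, blue, green, red; 400x640 float32, mm along the optical axis (not along the pixel's ray), 0 where there is no reading.
- get_calibration(name): a dict with "vfov" (degrees; the focal length in pixels is half the picture's height over the tangent of half this angle, whatever the lens; pixels are square), "cx", "cy" (the principal point, pixels), "world_from_camera" (4x4, takes a point from camera to world coordinates). Camera axes: x right, y down, z forward; pixel columns grow to the right and rows downward; lengths in mm; the calibration is good to about 2 mm. A picture is of the moment at which its call begins: read the wrist's pose just before it. get_calibration takes no time and is no camera call; for the wrist camera it gives the pose at the moment of the call.
- env.job_done(): hands the job in, once; it reports no verdict.
The state is a dict: "t": time; "joints": joint angles; "qvel": joint speeds; "tau": joint torques, N m; "eef_pos": TCP position; "tcp_rot": TCP orientation; "ft_force": force on the tool from outside, world axes, zero at the start; "moment": the same for the moment, N m; "opening": opening from 0.0 (shut) to 1.0 (fully open).
Only numpy, scipy, OpenCV 4.12 (cv2) and the standard library are available. Lean on these libraries where they do the work, as an engineer would, in place of code of your own. Each camera call takes 0.05 s, during which the arm holds its last target.

## Task

The rubber pad under the brass inclinometer on the swing arm is due for a wipe. While the inclinometer still stands on its pad, press its red transit cap down until it is fully home; then lift the inclinometer straight up, at least 10 cm clear of the pad, and hold it there above the pad, still and level, for at least three seconds. Finish while you are still holding it in the air, capped, and leave everything else on the bench where it is.

Things in the scene. Friction and masses are not known exactly. Their poses are not given: they have to be found in the camera images.
- inclinometer: Brass inclinometer, loose, 0.4 to 0.75 kg, standing on the pad. Origin: centre of its underside; x along its foot plate towards the red cap, z up. Plate 170 (x) by 50 by 10 mm. Middle: upright round dial housing, 24 mm thick (y), top 64 mm up; above it on posts the black bar. Green level vial, 26 mm high, at x = -55 mm; red cap at x = +60 mm. Balance point within 4 mm of the middle, below the bar.
- grip_bar (a point): Centre of the black carrying bar: 50 mm long (inclinometer x), 14 mm thick (y), 22 mm high, right above the inclinometer's origin, this point 91 mm above its underside (bar from 80 to 102 mm). Open on both sides: pinch it across its 14 mm thickness. Axes as the inclinometer's.
- transit_cap (a joint): Slide of the red transit cap on the inclinometer: 0 = fully raised, 0.012 m = fully home against its stop; it starts between 0 and 0.003, moves straight down, takes about 5 N to move, and stays where it is left.
- cap_top (a point): Centre of the flat top of the red transit cap (plastic, 30 mm diameter, 22 mm high with a 34 mm rim at its foot), at x = +60 mm on the inclinometer; 45 mm above the inclinometer's underside when raised, 33 mm when home. Press it straight down here.
- swing_arm: Steel swing arm clamped to its post, fixed. Origin: foot of the post on the worktop; x runs outward along the arm to the platform, z up. Post 32 mm thick, 216 mm tall; arm 30 mm wide, its top 75 mm above the worktop; platform 200 (x) by 70 (y) mm centred 330 mm out, with a rubber pad on it whose top is 80 mm above the worktop.
- pad_top (a point): Centre of the top of the rubber pad (194 by 64 mm) on the swing arm, 80 mm above the worktop; axes as the swing arm's. The inclinometer stands within 10 mm of it, its x along the arm within 6 degrees, cap outward.
- binnacle_base: Bystander, fixed: gray cast binnacle base, 190 mm across the foot, 112 mm tall; origin at the centre of its underside.
- bearing_ring: Bystander, loose: chrome bearing ring lying flat, 124 mm outside, 92 mm inside, 14 mm high; origin at the centre of its underside.
- float_stand: Bystander, loose: dark wooden ring, 84 mm across, 18 mm high, that carries the glass float; origin at the centre of its underside.
- glass_float_center (a point): Bystander, loose: centre of the green glass float, a ball 90 mm in diameter, resting on the wooden ring.
- flinders_a: Bystander, loose: iron flinders bar block 150 by 34 by 34 mm lying along its x; origin at the centre of its underside.
- flinders_b: Bystander, loose: a second iron block like the first.
- screwdriver: Bystander, loose: a blue-handled screwdriver lying on the worktop.
Mind the look-alikes: they are no part of the job. What is shaped like the inclinometer but orange or turquoise is not meant.

How it is judged (in metres and radians):
On the way, in this order (a step that is already met when the one before it is completed fails the run):
1. the red cap is pressed fully home while the inclinometer stands on the pad (value of joint transit_cap above 0.01 m and contact force between inclinometer and swing_arm above 1 N and z of inclinometer in the frame of pad_top below 0.01 m), for 0.2 s.
2. the inclinometer is held clear above the pad, still and level, for some time (z of inclinometer in the frame of pad_top above 0.085 m and horizontal distance between inclinometer and pad_top below 0.06 m and angle between inclinometer's own z axis and vertical below 0.087 rad and linear speed of inclinometer below 0.03 m/s and angular speed of inclinometer below 0.2 rad/s and value of joint transit_cap above 0.01 m and contact force between inclinometer and the fingers above 1 N and contact force between inclinometer and swing_arm below 0.1 N), for 2 s.
At the end, for the whole second after the job is handed in: The inclinometer is held by the fingers at least 85 mm above the pad, its middle within 60 mm of the pad's centre seen from above, tilted less than 5 degrees, still (under 30 mm/s and 0.2 rad/s), touching nothing of the swing arm, with the cap home to within 2 mm (all of step 2); the arm keeps its last pose, push and grip.
It fails at once if a bystander is moved by more than 30 mm (distance of any of bearing_ring, float_stand, flinders_a, flinders_b, screwdriver, glass_float_center from where it was at the start of the episode above 0.03 m).
It fails at once if the inclinometer is tipped by more than 30 degrees (angle between inclinometer's own z axis and vertical above 0.52 rad).
It also fails if it takes over 53 s, if anything falls off the work surface, if the arm or the gripper's body presses on something with over 40 N, if the wrist force passes 120 N, or if a joint passes its speed limit or range.

## Working session

There is one attempt and no reset: what is moved stays moved. The work goes in short steps, Python scripts to look and compute and a tool call to move; the robot and the scene stay as the last step left them, time stands still between calls to the robot, and variables do not carry over. Pictures are saved under pics/ and viewed, and the job is handed in when it is done.

Besides the shell and the picture viewer there is one more tool, called after ">>>" as name(argument=value, ...) on one line, values as JSON. arm_command: Moves the arm, as the interface text tells. Its arguments: {"type":"object","properties":{"targets":{"type":"array"}},"required":["targets"]}

```bash
ls; mkdir -p pics; python3 - <<'E'
from cell import env, read_camera, get_calibration
import cv2, numpy as np
for n in("side","top"):
    p,d=read_camera(n); cv2.imwrite(f"pics/{n}0.png",p); np.save(f"{n}0.npy",d); c=get_calibration(n); print(n,c)
print(env.state())
E
```

```text
pics
side {'vfov': 55.956247504195126, 'cx': 326.6406870856579, 'cy': 195.84000562658238, 'world_from_camera': array([[ 9.98635898e-01, -1.62680510e-02,  4.96154509e-02,
         4.77749399e+02],
       [-4.99338800e-02, -5.75307281e-01,  8.16411747e-01,
        -9.09330947e+02],
       [ 1.52627022e-02, -8.17775570e-01, -5.75334830e-01,
         7.36681893e+02],
       [ 0.00000000e+00,  0.00000000e+00,  0.00000000e+00,
         1.00000000e+00]])}
top {'vfov': 50.17909598827804, 'cx': 310.611976605133, 'cy': 201.3534616454564, 'world_from_camera': array([[ 9.40110442e-04, -9.88385121e-01,  1.51966997e-01,
         3.26593120e+02],
       [-9.99691875e-01,  2.84058616e-03,  2.46593927e-02,
        -3.75418987e+01],
       [-2.48046522e-02, -1.51943355e-01, -9.88077905e-01,
         1.39563827e+03],
       [ 0.00000000e+00,  0.00000000e+00,  0.00000000e+00,
         1.00000000e+00]])}
{'t': 0.1, 'joints': array([-1.21060879e+00,  4.91460955e-01,  1.55939769e+00,  8.83627063e-06,
        1.09170840e+00, -1.05622698e-01]), 'qvel': array([-0.00259925, -0.0024911 , -0.00100022, -0.00076448, -0.00147123,
        0.00075888]), 'tau': array([ 3.23882261e-03, -6.13622832e+01, -2.58608580e+01,  6.93901302e-02,
        4.70097607e-02, -2.83877949e-05]), 'eef_pos': array([ 280.64762442, -558.19743716,  214.14083424]), 'tcp_rot': array([-3.14062452e+00, -1.10520451e-04,  4.65806105e-01]), 'ft_force': array([-0.58252326, -0.32733784,  0.51890665]), 'moment': array([ 0.00891766,  0.00896871, -0.0308377 ]), 'opening': 0.9995905503276871}
```

View pics/side0.png

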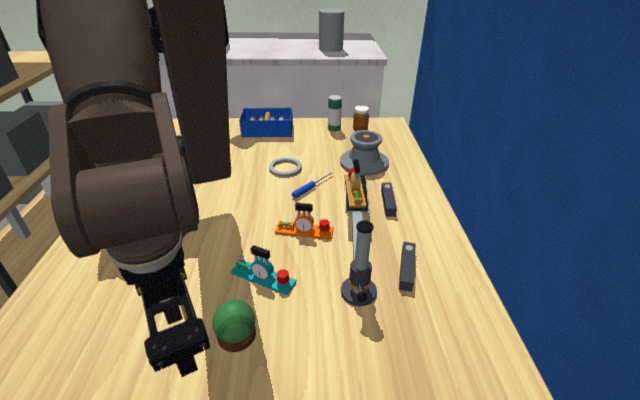

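View pics/top0.png

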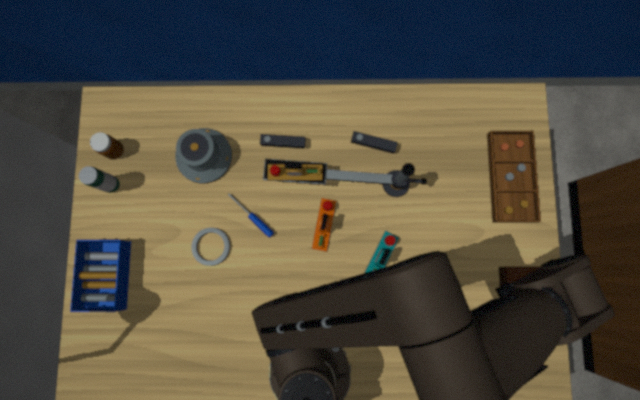

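The top picture shows three candidates: brass on the swing arm platform at (295,171), orange at (324,224) and turquoise at (381,255). Both of those lie on the worktop. The brass one fits, since it stands on the swing arm's pad. I'll confirm this in a crop and measure it.

```bash
cat > h.py <<'E'
from cell import env, read_camera, get_calibration
import cv2, numpy as np
def cloud(d,c):
    f=200/np.tan(np.radians(c['vfov'])/2)
    v,u=np.mgrid[0:400,0:640]
    P=np.stack([(u-c['cx'])/f*d,(v-c['cy'])/f*d,d],-1)
    W=c['world_from_camera']; return P@W[:3,:3].T+W[:3,3]
def crop(p,x0,y0,x1,y1,s,n):
    cv2.imwrite(n,cv2.resize(p[y0:y1,x0:x1],None,fx=s,fy=s,interpolation=cv2.INTER_CUBIC))
E
python3 - <<'E'
from h import *
p=cv2.imread("pics/top0.png");d=np.load("top0.npy");X=cloud(d,get_calibration("top"))
crop(p,240,120,440,220,4,"pics/topc.png")
s=cv2.imread("pics/side0.png");crop(s,300,130,430,310,3,"pics/sidec.png")
hsv=cv2.cvtColor(p,cv2.COLOR_BGR2HSV)
red=((hsv[...,0]<6)|(hsv[...,0]>174))&(hsv[...,1]>170)&(hsv[...,2]>70)
m=red.copy(); m[:150]=0;m[190:]=0;m[:,:255]=0;m[:,330:]=0
print("red",m.sum(),X[m].mean(0),np.median(X[m],0))
reg=np.zeros_like(m);reg[155:190,255:335]=1
for lo,hi in((76,84),(84,95),(95,112),(112,130),(130,150),(150,190)):
    q=reg&(X[...,2]>lo)&(X[...,2]<hi)
    if q.sum()>3: print(lo,hi,q.sum(),X[q].mean(0),X[q].min(0),X[q].max(0))
# arm
reg=np.zeros_like(m);reg[160:195,328:385]=1
q=reg&(X[...,2]>65)&(X[...,2]<85);A=X[q];print("arm",q.sum(),A.mean(0));print(cv2.fitLine(A[:,:2].astype(np.float32),cv2.DIST_HUBER,0,.01,.01).ravel())
for v,u in((171,276),(170,295),(171,310),(171,316),(170,402),(150,200)): print(u,v,X[v,u])
E
```

```text
red 64 [614.8030583  101.73085403 141.66042295] [619.61857048 103.24640781 122.2134188 ]
76 84 405 [627.55870381  36.6041925   79.7811667 ] [584.00105823 -78.25467322  76.01477337] [666.05454137 146.23278593  83.98022366]
84 95 481 [617.42277456  40.2652764   89.38521279] [588.80061219 -49.93729484  84.00792089] [660.87203465 138.64203351  94.99217073]
95 112 129 [617.30051586  24.13133019 104.28003457] [596.95335275 -37.39163504  95.35618021] [638.00532736 127.91996566 111.7006917 ]
112 130 113 [618.16571725  85.27354274 122.81727318] [607.30324448  20.26592047 112.49060309] [635.80383105 118.93377553 129.94814794]
130 150 62 [614.08398591  44.47359655 139.67486807] [608.05147814  20.23375227 130.35114899] [629.53988935  68.56079002 148.36173557]
150 190 103 [619.77494674  45.5985876  179.70640474] [613.4891743   21.1053429  166.42843797] [627.32592855  71.04135987 186.63208041]
arm 556 [ 609.48771242 -147.19352724   74.5668238 ]
[ 8.1920348e-02  9.9663889e-01  6.0954797e+02 -1.4739882e+02]
276 171 [616.9092351  100.2955365  120.96294939]
295 170 [614.52305363  40.68464123 143.74733461]
310 171 [619.60922851  -3.40087079 106.93790133]
316 171 [619.25306871 -21.93810695 108.12192823]
402 170 [ 596.24583128 -264.85006102  216.98763268]
200 150 [687.4156923  340.13637199 110.79702819]
```

View pics/topc.png

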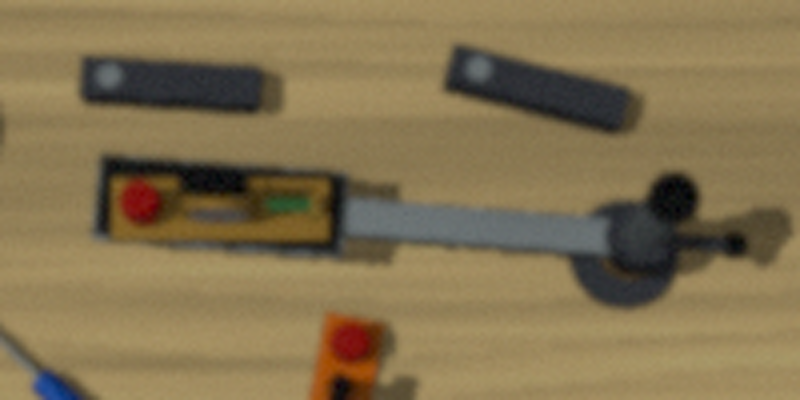

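View pics/sidec.png

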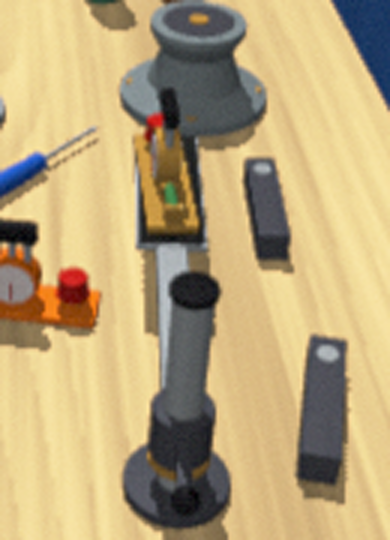

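The crop confirms the brass inclinometer: it stands on the platform, with its red cap outward at crop (141,202) → (275,170), black bar on top and green vial towards the post. The heights agree: bar top about 182, cap top about 123. Next I refine its axis and work out the first move.

```bash
cat >> h.py <<'E'
from scipy.spatial.transform import Rotation as R
def plan(pos,yaw):
    s=env.state(); Rt=R.from_euler('xyz',s['tcp_rot']); G=R.from_euler('xyz',[np.pi,0,yaw])
    print("t",s['t'],"at",s['eef_pos'].round(1),s['tcp_rot'].round(4),"F",s['ft_force'].round(1),"open",round(s['opening'],3))
    print("turn",(Rt.inv()*G).as_rotvec().round(4),"shift m",(Rt.inv().apply(np.array(pos)-s['eef_pos'])/1000).round(4))
E
python3 - <<'E'
from h import *
d=np.load("top0.npy");X=cloud(d,get_calibration("top"))
reg=np.zeros(d.shape,bool);reg[155:190,255:335]=1
B=X[reg&(X[...,2]>175)&(X[...,2]<190)];print(len(B),B.mean(0),cv2.fitLine(B[:,:2].astype(np.float32),cv2.DIST_HUBER,0,.01,.01).ravel(),cv2.minAreaRect(B[:,:2].astype(np.float32)))
P=X[reg&(X[...,2]>86)&(X[...,2]<94)];print(len(P),cv2.minAreaRect(P[:,:2].astype(np.float32)))
P=X[reg&(X[...,2]>70)&(X[...,2]<94)];print(len(P),cv2.minAreaRect(P[:,:2].astype(np.float32)))
W=get_calibration("wrist");print(W)
plan((620,45,330),1.49); plan((280.6,-558.2,330),.466)
E
```

```text
84 [620.77847445  46.30656373 181.7733951 ] [1.4100636e-02 9.9990058e-01 6.2064362e+02 4.6267403e+01] ((620.5930786132812, 46.07342529296875), (49.93601608276367, 13.465110778808594), 89.99893188476562)
403 ((622.8421020507812, 48.79521942138672), (175.09112548828125, 59.74818801879883), 86.16046905517578)
1015 ((625.6036987304688, 33.38819885253906), (226.0878143310547, 71.82633972167969), 85.32426452636719)
{'vfov': 66.51467669910608, 'cx': 318.20459786844344, 'cy': 199.9276241554366, 'world_from_camera': array([[ 4.49547821e-01, -8.65314467e-01, -2.21670092e-01,
         3.43589646e+02],
       [-8.93256081e-01, -4.35645343e-01, -1.10935608e-01,
        -5.27689804e+02],
       [-5.75357062e-04,  2.47879018e-01, -9.68790824e-01,
         3.84529730e+02],
       [ 0.00000000e+00,  0.00000000e+00,  0.00000000e+00,
         1.00000000e+00]])}
t 0.1 at [ 280.6 -558.2  214.1] [-3.1406e+00 -1.0000e-04  4.6580e-01] F [-0.6 -0.3  0.5] open 1.0
turn [-8.0000e-04 -6.0000e-04 -1.0242e+00] shift m [ 0.5741 -0.3866 -0.1154]
t 0.1 at [ 280.6 -558.2  214.1] [-3.1406e+00 -1.0000e-04  4.6580e-01] F [-0.6 -0.3  0.5] open 1.0
turn [-0.001  -0.0001 -0.0002] shift m [-0.000e+00 -1.000e-04 -1.159e-01]
```

>>> arm_command(targets=[[[0,0,0],[0,0,-0.05],0],[[0,0,0],[0,0,-0.1],0],[[0,0,-0.1],[0.02,-0.015,-0.12],0],[[0,0,-0.2],[0.06,-0.04,-0.12],0],[[0,0,-0.32],[0.1,-0.07,-0.12],0],[[0,0,-0.44],[0.14,-0.095,-0.12],0],[[0,0,-0.56],[0.18,-0.12,-0.12],0],[[0,0,-0.68],[0.22,-0.15,-0.12],0]])

```text
t: 0.9
eef_pos: [410.5, -324.0, 334.4]
tcp_rot: [-3.141, -0.0, 1.15]
ft_force: [1.0, -0.1, 0.3]
opening: 0.999
```

```bash
python3 -c "
from h import *
plan((620,45,330),1.53)"
```

```text
t 0.9 at [ 410.5 -324.   334.4] [-3.1414 -0.      1.1503] F [ 1.  -0.1  0.3] open 0.999
turn [-2.000e-04 -1.000e-04 -3.797e-01] shift m [0.4224 0.0406 0.0044]
```

>>> arm_command(targets=[[[0,0,-0.06],[0.045,0.004,0],0],[[0,0,-0.12],[0.09,0.009,0],0],[[0,0,-0.18],[0.135,0.013,0],0],[[0,0,-0.24],[0.18,0.017,0],0],[[0,0,-0.3],[0.225,0.021,0],0],[[0,0,-0.36],[0.27,0.026,0],0],[[0,0,-0.38],[0.315,0.03,0],0],[[0,0,-0.38],[0.36,0.035,0],0]])

```text
t: 1.7
eef_pos: [590.8, -10.2, 334.4]
tcp_rot: [-3.141, 0.0, 1.527]
ft_force: [0.1, -1.2, 0.2]
opening: 1.001
```

>>> arm_command(targets=[[[0,0,0],[0.03,0,0],0],[[0,0,0],[0.06,0,0],0],[[0,0,0],[0.06,0,0],0],[[0,0,0],[0.06,0,0],0]])

```text
t: 2.1
eef_pos: [592.8, 48.2, 334.3]
tcp_rot: [-3.141, 0.0, 1.527]
ft_force: [0.8, 0.4, -0.0]
opening: 1.0
```

```bash
python3 - <<'E'
from h import *
plan((620,45,330),1.53)
c=get_calibration("wrist");p,d=read_camera("wrist");np.save("w1.npy",d);np.save("w1c.npy",c['world_from_camera']);cv2.imwrite("pics/w1.png",p)
X=cloud(d,c)
near=(abs(X[...,0]-620)<60)&(abs(X[...,1]-45)<120)
B=X[near&(X[...,2]>176)&(X[...,2]<188)];print(len(B),B.mean(0),cv2.minAreaRect(B[:,:2].astype(np.float32)))
P=X[near&(X[...,2]>87)&(X[...,2]<93)];print(len(P),cv2.minAreaRect(P[:,:2].astype(np.float32)))
h=cv2.cvtColor(p,cv2.COLOR_BGR2HSV)
red=((h[...,0]<6)|(h[...,0]>174))&(h[...,1]>150)&near&(X[...,2]>115)&(X[...,2]<132)
print("cap",red.sum(),np.median(X[red],0),cv2.minEnclosingCircle(X[red][:,:2].astype(np.float32)))
g=(h[...,0]>40)&(h[...,0]<85)&(h[...,1]>100)&near;print("vial",np.median(X[g],0),g.sum())
E
```

```text
t 2.1 at [592.8  48.2 334.3] [-3.1411e+00  3.0000e-04  1.5271e+00] F [ 0.8  0.4 -0. ] open 1.0
turn [-0.0005  0.0003 -0.0029] shift m [-0.002   0.0273  0.0043]
585 [622.26499821  47.81999086 181.63397814] ((622.564697265625, 46.963714599609375), (49.61996841430664, 14.16339111328125), 89.88538360595703)
2558 ((622.7327270507812, 46.83193588256836), (169.86532592773438, 50.07462692260742), 89.67232513427734)
cap 452 [622.13729829 106.89076463 122.48726591] ((622.7197265625, 106.78474426269531), 14.700064659118652)
vial [621.15205944  -9.75532899 106.44596266] 162
```

View pics/w1.png

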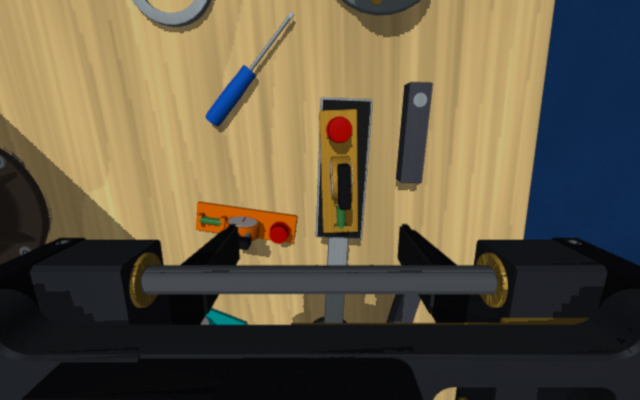

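The wrist picture shows the brass inclinometer with its cap at (340,129) and bar at (343,188). The fits give bar centre (622.5, 47), cap (622.6, 107), yaw 1.567 and plate 170x50. Cap to bar measures 60 mm, as given. Now above the cap with the fingers shut.

>>> arm_command(targets=[[[0,0,-0.02],[0.03,0.014,0],255],[[0,0,-0.04],[0.0615,0.0271,0.01],255],[[0,0,-0.04],[0.0615,0.0271,0.05],255],[[0,0,-0.04],[0.0615,0.0271,0.09],255],[[0,0,-0.04],[0.0615,0.0271,0.13],255],[[0,0,-0.04],[0.0615,0.0271,0.16],255],[[0,0,-0.04],[0.0615,0.0271,0.18],255],[[0,0,-0.04],[0.0615,0.0271,0.18],255]])

```text
t: 2.95
eef_pos: [621.7, 106.6, 151.9]
tcp_rot: [-3.137, 0.001, 1.564]
ft_force: [0.4, -0.4, 1.0]
opening: 0.384
```

>>> arm_command(targets=[[[0,0,0],[0,0,0],255],[[0,0,0],[0,0,0],255],[[0,0,0],[0,0,0],255],[[0,0,0],[0,0,0],255]])

```text
t: 3.35
eef_pos: [623.1, 108.1, 155.6]
tcp_rot: [3.14, -0.0, 1.566]
ft_force: [0.1, 0.4, 0.6]
opening: 0.049
```

```bash
python3 - <<'E'
from h import *
plan((622.6,108,124),1.567)
p,d=read_camera("wrist");cv2.imwrite("pics/w2.png",p)
p,d=read_camera("side");crop(p,290,90,450,250,4,"pics/s2.png")
E
```

```text
t 3.35 at [623.1 108.1 155.6] [ 3.1401 -0.      1.5657] F [0.1 0.4 0.6] open 0.049
turn [ 0.0015 -0.     -0.0013] shift m [-0.0001 -0.0005  0.0316]
```

View pics/w2.png

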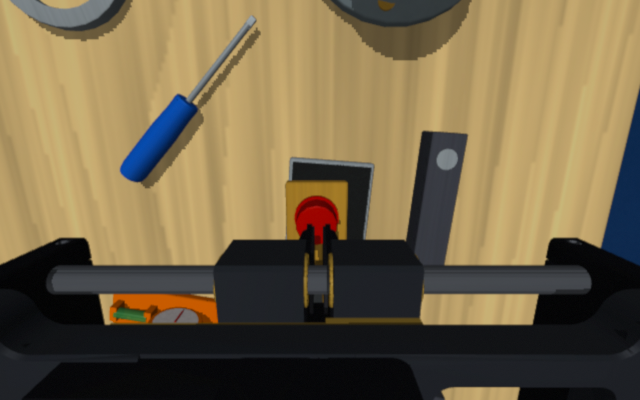

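View pics/s2.png

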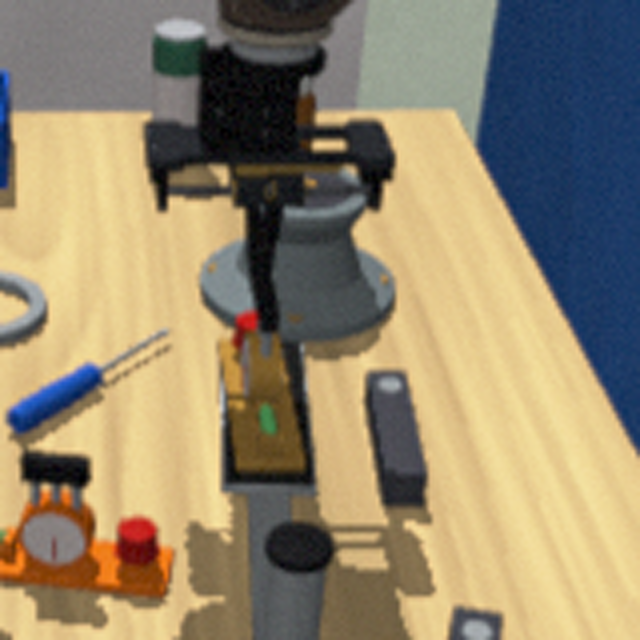

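The closed fingertips are over the cap (wrist picture, (317,215)), and the body clears everything. Pressing in small steps.

>>> arm_command(targets=[[[0,0,0],[0,0,0.012],255],[[0,0,0],[0,0,0.024],255],[[0,0,0],[0,0,0.029],255],[[0,0,0],[0,0,0.031],255],[[0,0,0],[0,0,0.033],255],[[0,0,0],[0,0,0.035],255],[[0,0,0],[0,0,0.037],255],[[0,0,0],[0,0,0.037],255]])

```text
t: 4.25
eef_pos: [622.8, 108.1, 117.7]
tcp_rot: [3.141, 0.0, 1.566]
ft_force: [0.0, -0.2, 0.3]
opening: 0.004
```

>>> arm_command(targets=[[[0,0,0],[0,0,0.001],255],[[0,0,0],[0,0,0.002],255],[[0,0,0],[0,0,0.003],255]])

```text
t: 4.55
eef_pos: [623.0, 108.1, 114.9]
tcp_rot: [3.141, 0.0, 1.566]
ft_force: [-1.0, -0.3, 5.4]
opening: 0.005
```

>>> arm_command(targets=[[[0,0,0],[0,0,0.001],255],[[0,0,0],[0,0,0.002],255]])

```text
t: 4.75
eef_pos: [623.1, 108.2, 113.2]
tcp_rot: [3.141, -0.0, 1.566]
ft_force: [-5.9, -0.4, 17.9]
opening: 0.004
```

>>> arm_command(targets=[[[0,0,0],[0,0,0.0005],255],[[0,0,0],[0,0,0.0005],255],[[0,0,0],[0,0,0.0005],255]])

```text
t: 5.05
eef_pos: [623.1, 108.1, 113.2]
tcp_rot: [3.14, -0.0, 1.566]
ft_force: [-4.8, 0.2, 14.5]
opening: 0.001
```

>>> arm_command(targets=[[[0,0,0],[0,0,0.0005],255],[[0,0,0],[0,0,0.0005],255],[[0,0,0],[0,0,0.0005],255]])

```text
t: 5.35
eef_pos: [623.1, 108.1, 113.2]
tcp_rot: [3.14, -0.0, 1.566]
ft_force: [-6.1, -0.3, 18.9]
opening: 0.009
```

The TCP stopped at z = 113.2, where home should be (80 + 33), with force rising well past 5 N, so the cap is at its stop. I back off, go up with the fingers opening, and look again.

>>> arm_command(targets=[[[0,0,0],[0,0,-0.02],255],[[0,0,0],[0,0,-0.06],255],[[0,0,0],[0,0,-0.1],100],[[0,0,0],[-0.02,0,-0.14],0],[[0,0,0],[-0.05,0,-0.16],0],[[0,0,0],[-0.062,0,-0.18],0],[[0,0,0],[-0.062,0,-0.18],0],[[0,0,0],[-0.062,0,-0.18],0]])

```text
t: 6.15
eef_pos: [622.4, 46.2, 290.8]
tcp_rot: [-3.141, -0.0, 1.565]
ft_force: [-0.8, 0.5, -0.9]
opening: 0.45
```

```bash
python3 - <<'E'
from h import *
c=get_calibration("wrist");p,d=read_camera("wrist");cv2.imwrite("pics/w3.png",p)
X=cloud(d,c)
near=(abs(X[...,0]-620)<60)&(abs(X[...,1]-45)<120)
B=X[near&(X[...,2]>176)&(X[...,2]<188)];print(len(B),B.mean(0),cv2.minAreaRect(B[:,:2].astype(np.float32)))
P=X[near&(X[...,2]>87)&(X[...,2]<93)];print(len(P),cv2.minAreaRect(P[:,:2].astype(np.float32)))
h=cv2.cvtColor(p,cv2.COLOR_BGR2HSV)
red=((h[...,0]<6)|(h[...,0]>174))&(h[...,1]>150)&near&(X[...,2]>105)&(X[...,2]<132)
print("cap",red.sum(),np.median(X[red],0),cv2.minEnclosingCircle(X[red][:,:2].astype(np.float32)))
bb=cv2.minAreaRect(B[:,:2].astype(np.float32))[0]
plan((bb[0],bb[1],152),1.567)
E
```

```text
752 [622.24828885  47.8672799  181.73378976] ((622.04931640625, 46.61681365966797), (50.44677734375, 13.496131896972656), 89.9830551147461)
3177 ((622.5839233398438, 46.790557861328125), (167.94825744628906, 49.99314498901367), 89.65940856933594)
cap 558 [622.84971151 107.28353813 113.05466065] ((622.8054809570312, 106.67864990234375), 14.86242389678955)
t 6.2 at [622.2  46.6 290.2] [-3.1401e+00 -1.0000e-04  1.5659e+00] F [-0.5 -0.5 -0.2] open 0.49
turn [-0.0015 -0.0001 -0.0011] shift m [-0.000e+00  1.000e-04  1.382e-01]
```

View pics/w3.png

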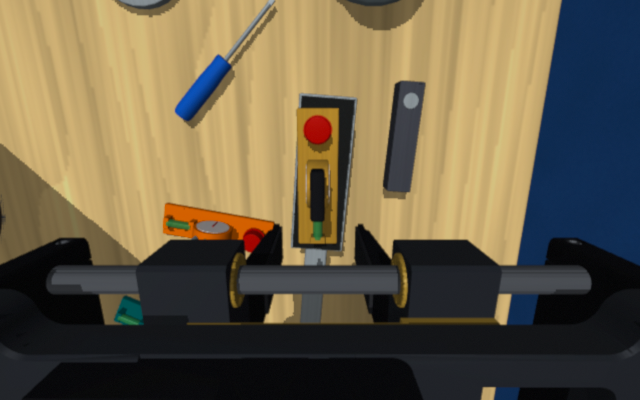

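The cap top now measures z = 113.1, down from 122.5, so it is home. The inclinometer has not moved. The picture shows the bar at (317,194) centred between the open fingers. I descend to TCP z = 152, which puts the grasp point at bar height 171.

>>> arm_command(targets=[[[0,0,0],[0,0,0.02],60],[[0,0,0],[0,0,0.05],60],[[0,0,0],[0,0,0.08],60],[[0,0,0],[0,0,0.11],60],[[0,0,0],[0,0,0.127],60],[[0,0,0],[0,0,0.138],60],[[0,0,0],[0,0,0.138],60],[[0,0,0],[0,0,0.138],60]])

```text
t: 7.0
eef_pos: [622.7, 46.5, 153.8]
tcp_rot: [3.141, 0.0, 1.566]
ft_force: [-0.2, 1.2, -0.0]
opening: 0.764
```

>>> arm_command(targets=[[[0,0,0],[0,0,0],255],[[0,0,0],[0,0,0],255],[[0,0,0],[0,0,0],255],[[0,0,0],[0,0,0],255],[[0,0,0],[0,0,0],255],[[0,0,0],[0,0,0],255],[[0,0,0],[0,0,0],255],[[0,0,0],[0,0,0],255]])

```text
t: 7.8
eef_pos: [622.4, 46.1, 153.6]
tcp_rot: [-3.141, 0.0, 1.566]
ft_force: [-2.0, 0.5, 2.6]
opening: 0.151
```

Opening 0.151 is 14.3 mm, so the bar is held. Lifting straight up gently.

>>> arm_command(targets=[[[0,0,0],[0,0,-0.002],255],[[0,0,0],[0,0,-0.006],255],[[0,0,0],[0,0,-0.012],255],[[0,0,0],[0,0,-0.02],255],[[0,0,0],[0,0,-0.03],255],[[0,0,0],[0,0,-0.04],255],[[0,0,0],[0,0,-0.05],255],[[0,0,0],[0,0,-0.06],255]])

```text
t: 8.6
eef_pos: [622.5, 46.1, 214.7]
tcp_rot: [3.141, 0.0, 1.566]
ft_force: [0.3, 0.5, -5.9]
opening: 0.15
```

>>> arm_command(targets=[[[0,0,0],[0,0,-0.01],255],[[0,0,0],[0,0,-0.02],255],[[0,0,0],[0,0,-0.03],255],[[0,0,0],[0,0,-0.04],255],[[0,0,0],[0,0,-0.048],255],[[0,0,0],[0,0,-0.054],255],[[0,0,0],[0,0,-0.058],255],[[0,0,0],[0,0,-0.06],255]])

```text
t: 9.4
eef_pos: [622.5, 46.1, 273.9]
tcp_rot: [3.141, 0.0, 1.566]
ft_force: [-0.2, -0.4, -5.1]
opening: 0.143
```

```bash
python3 - <<'E'
from h import *
plan((622,46,272),1.567)
c=get_calibration("wrist");p,d=read_camera("wrist");cv2.imwrite("pics/w4.png",p)
X=cloud(d,c)
h=cv2.cvtColor(p,cv2.COLOR_BGR2HSV)
near=(abs(X[...,0]-620)<60)&(abs(X[...,1]-45)<120)&(X[...,2]>190)
red=((h[...,0]<6)|(h[...,0]>174))&(h[...,1]>150)&near
print("cap",red.sum(),np.median(X[red],0))
P=X[near&(X[...,2]>190)&(X[...,2]<225)];
if len(P)>20:
    A=np.c_[P[:,:2]-[622,46],np.ones(len(P))];k=np.linalg.lstsq(A,P[:,2],rcond=None)[0];print("plate",len(P),k,P.min(0),P.max(0))
p,d=read_camera("side");crop(p,290,70,450,230,4,"pics/s4.png")
E
```

```text
t 9.4 at [622.5  46.1 273.9] [3.1415e+00 1.0000e-04 1.5658e+00] F [-0.2 -0.4 -5.1] open 0.143
turn [ 0.0001  0.0001 -0.0012] shift m [-0.0001 -0.0005  0.0019]
cap 1621 [623.40759445 107.02987328 233.60691341]
plate 5215 [-1.21140958e-03  5.03061838e-03  2.10667735e+02] [598.19200545 -37.61594323 207.5015817 ] [648.59303618 131.37764016 217.75070086]
```

View pics/w4.png

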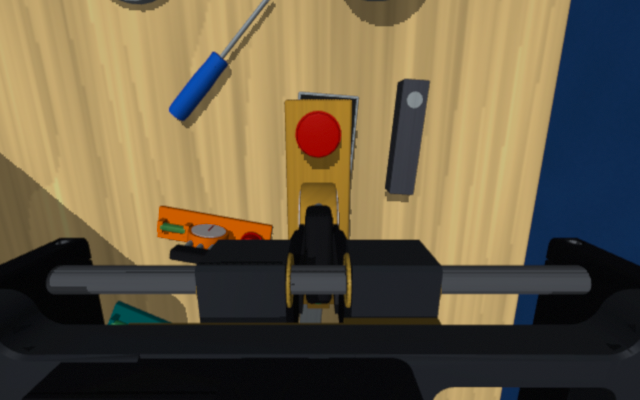

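View pics/s4.png

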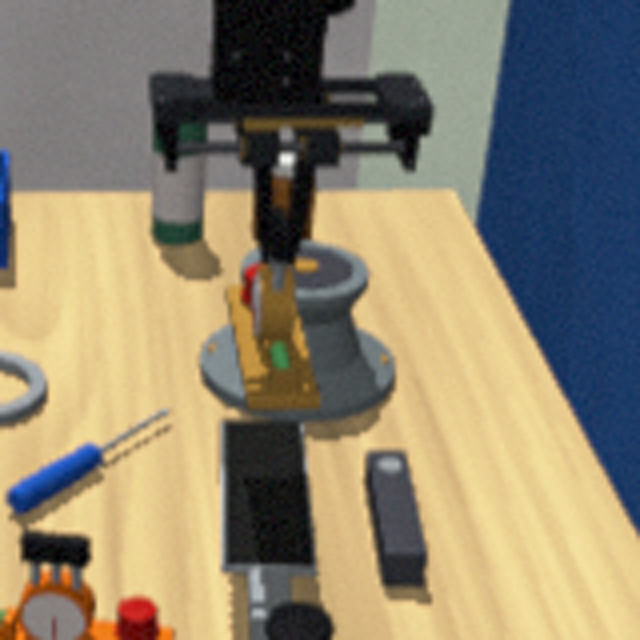

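The inclinometer hangs level (plate slope 0.005) with its underside at 200.7, about 120 mm above the pad. The cap is 32.9 mm above the underside, so it is home. Now I hold for over three seconds.

>>> arm_command(targets=[[[0,0,0],[0,0,0],255],[[0,0,0],[0,0,0],255],[[0,0,0],[0,0,0],255],[[0,0,0],[0,0,0],255],[[0,0,0],[0,0,0],255],[[0,0,0],[0,0,0],255],[[0,0,0],[0,0,0],255],[[0,0,0],[0,0,0],255]])

```text
t: 10.3
eef_pos: [622.5, 46.1, 273.6]
tcp_rot: [3.142, 0.0, 1.566]
ft_force: [0.5, 0.2, -5.0]
opening: 0.144
```

>>> arm_command(targets=[[[0,0,0],[0,0,0],255],[[0,0,0],[0,0,0],255],[[0,0,0],[0,0,0],255],[[0,0,0],[0,0,0],255],[[0,0,0],[0,0,0],255],[[0,0,0],[0,0,0],255],[[0,0,0],[0,0,0],255],[[0,0,0],[0,0,0],255]])

```text
t: 11.1
eef_pos: [622.5, 46.1, 273.6]
tcp_rot: [3.142, 0.0, 1.566]
ft_force: [0.4, -0.4, -5.3]
opening: 0.146
```

>>> arm_command(targets=[[[0,0,0],[0,0,0],255],[[0,0,0],[0,0,0],255],[[0,0,0],[0,0,0],255],[[0,0,0],[0,0,0],255],[[0,0,0],[0,0,0],255],[[0,0,0],[0,0,0],255],[[0,0,0],[0,0,0],255],[[0,0,0],[0,0,0],255]])

```text
t: 11.9
eef_pos: [622.5, 46.1, 273.6]
tcp_rot: [3.141, 0.0, 1.566]
ft_force: [1.0, -0.2, -5.0]
opening: 0.143
```

>>> arm_command(targets=[[[0,0,0],[0,0,0],255],[[0,0,0],[0,0,0],255],[[0,0,0],[0,0,0],255],[[0,0,0],[0,0,0],255],[[0,0,0],[0,0,0],255],[[0,0,0],[0,0,0],255],[[0,0,0],[0,0,0],255],[[0,0,0],[0,0,0],255]])

```text
t: 12.7
eef_pos: [622.5, 46.1, 273.6]
tcp_rot: [3.142, 0.0, 1.566]
ft_force: [-0.5, -0.4, -5.1]
opening: 0.148
```

>>> arm_command(targets=[[[0,0,0],[0,0,0],255],[[0,0,0],[0,0,0],255],[[0,0,0],[0,0,0],255],[[0,0,0],[0,0,0],255],[[0,0,0],[0,0,0],255],[[0,0,0],[0,0,0],255],[[0,0,0],[0,0,0],255],[[0,0,0],[0,0,0],255]])

```text
t: 13.5
eef_pos: [622.5, 46.1, 273.6]
tcp_rot: [3.142, 0.0, 1.566]
ft_force: [0.1, 0.4, -5.1]
opening: 0.145
```

```bash
python3 - <<'E'
from h import *
c=get_calibration("wrist");p,d=read_camera("wrist")
X=cloud(d,c);h=cv2.cvtColor(p,cv2.COLOR_BGR2HSV)
near=(abs(X[...,0]-620)<60)&(abs(X[...,1]-45)<120)&(X[...,2]>190)
red=((h[...,0]<6)|(h[...,0]>174))&(h[...,1]>150)&near
print("cap",np.median(X[red],0))
P=X[near&(X[...,2]<225)];A=np.c_[P[:,:2]-[622,46],np.ones(len(P))];print("plate",np.linalg.lstsq(A,P[:,2],rcond=None)[0])
q=(abs(X[...,0]-625)<60)&(abs(X[...,1]-45)<130)&(abs(X[...,2]-80)<8);print("pad pts",X[q].mean(0),X[q].min(0),X[q].max(0))
plan((622,46,272),1.567)
print(env.job_done())
E
```

```text
cap [623.40829821 107.03036306 233.35882014]
plate [-1.59055997e-03  4.87894435e-03  2.10431757e+02]
pad pts [645.90547942 128.26551607  78.49114013] [600.74779923  44.25493086  74.23960996] [669.79525083 149.17540978  82.5140684 ]
t 13.55 at [622.5  46.1 273.6] [3.1415e+00 1.0000e-04 1.5658e+00] F [-0.3  0.3 -5.2] open 0.149
turn [ 0.0001  0.0001 -0.0012] shift m [-0.0001 -0.0005  0.0016]
the job is handed in; nothing more can be done
None
```

I pressed the red cap of the brass inclinometer home while it stood on its pad. I then gripped the black bar, lifted the inclinometer straight up and held it for about 4 s. The job was handed in at t = 13.6 s of the 53 s allowed, with the inclinometer still held in the air.

- **Cap:** its top measured 113 mm after pressing, down from 122.5 mm. In the air it sits 33 mm above the underside, which is fully home.
- **Lift:** the underside hangs about 120 mm above the pad. The bar was lifted straight up from where it stood, and the platform is still directly below it in the side picture. I did not measure the pad's centre separately.
- **Hold:** tilt is about 0.3 degrees, and the TCP position did not change over the hold. The opening of about 14 mm matches the bar's thickness, and the load is a steady 5 N.
- **Bystanders:** none was approached or seen to move. I did not measure their final positions, and the float was not in the last pictures.

No check failed or disagreed.

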